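Set the stud length gauge and hold it at the tag

TASK

On the bolt-length gauge, first press the blue cap of the end stop down until it is fully home on its block. Then squeeze the yellow lock button on the sliding arm's black handle to free the arm, draw it out until its red pointer lines up with the orange tag on the scale, and finish holding the handle there with the button still squeezed in. Leave the stud in the gauge and everything around it undisturbed.

Things in the scene. Friction and masses are not known exactly. Their poses are not given: they have to be found in the camera images.
- gauge: length gauge, fixed: dark grey bed 200 mm (x) by 520 mm (y), 8 mm thick. Origin on the table under the arm's centre line, half-way along. +y is the way the arm draws out, +x points to the white scale side. An aluminium tube (30 mm square, top at 65 mm, x = 0, y -245 to 0) carries the arm. Yaw up to 25 degrees either way.
- boom_grip (a point): centre of the grip of the arm's black upright handle, 100 mm above the table. Handle: 30 mm in gauge x, 44 mm in y, top at 125 mm, free at both sides above 66 mm. In x it is 42 mm wide with the yellow button out, 32 mm (centred 1 mm to +x of this point) with it in. Grip from above, fingers closing along gauge x: one on the button, one on the bare -x face. Axes as the gauge.
- lock_face (a point): centre of the yellow lock button's outer face (30 mm in y, 36 mm high, from 83 to 119 mm above the table), on the +x face of the handle, 12 mm proud when free; pushed in along gauge -x. A grip a few mm off centre still frees the arm.
- lock (a joint): how far the yellow button is pushed in, m: 0 free (its pin sits between the teeth of the rack below and the arm is locked), 0.010 right in; from 0.0025 the arm is free, let out it bites again. Spring about 6 N at first, 9.5 N right in; 3 mm or more counts as squeezed in.
- boom (a joint): how far the arm is drawn out, m: 0 fully in, 0.185 fully out; grows along gauge +y. Free, it slides with about 2 N of friction plus 12 N per m/s; locked, it only has 1 mm of play. It starts fully in.
- pointer (a point): tip of the arm's red pointer, 14 mm above the table over the white scale, 80 mm to gauge +x of the handle's centre line and at the handle's middle in y.
- tag_mark (a point): black line on top of the orange tag (22 x 10 mm, top 38 mm above the table), fixed on the outer edge of the scale, 96 mm to gauge +x of the arm's centre line; clear of the pointer. The pointer is to reach the same gauge y as this line: draw the arm out by their difference along gauge y.
- stop_top (a point): centre of the top of the blue round cap (34 mm diameter, 14 mm thick) of the end stop, a plug in a dark steel block (50 x 50 mm, top 38 mm above the table) at gauge x = -55, y = -215 mm. Fully home, this point is 52 mm above the table.
- stop (a joint): how far the blue cap stands proud of its block, m: 0 is fully home, at most 0.012. It goes down under a straight push of about 7 N plus 25 N per m/s, and stays where it is left.
- stud_mid (a point): middle of a loose threaded stud (10 mm diameter, 150 mm long) lying in the gauge's lane at gauge x = -55 mm, along y; leave it.
- wrench: loose steel wrench, 160 mm long, on the table to gauge -x of the bed; leave it.
- tub: loose clear tub of screws with grey lid, 104 x 84 x 94 mm; origin under its centre; leave it.
- nut_jar: loose jar, 64 mm diameter, 75 mm high; origin under its centre; leave it.
- bucket: loose white open bucket, 120 mm diameter, 110 mm high; origin under its centre; leave it.
- carton: loose cardboard carton 100 x 140 x 70 mm; origin under its centre; leave it.
- anchor_box: loose green box 45 x 70 x 30 mm on the table to gauge +x of the bed; origin under its centre; leave it.

How it is judged:
By the outcome, as a careful person would: the job done as asked, in the order asked, and still so for the second after the job is handed in, while the arm keeps its last pose, push and grip.
It also fails if it takes over 45 s, if anything falls off the work surface, if the arm or the gripper's body presses on something with over 40 N, if the wrist force passes 120 N, or if a joint passes its speed limit or range.

ROBOT

A 6-joint arm with a two-finger parallel gripper is mounted at the origin on the work surface. World frame = base frame: x ahead of the robot, y to its left, z up, the work surface at z = 0. Lengths are in mm, angles in rad, forces in N, time in s.
With the tool pointing down it reaches from about 275 to 1000 mm from the base axis. Payload 8.4 kg.
Tool frame: the origin (TCP) lies on the centre line of the jaws, within the pads' length; the fingertips stand r.tip_reach ahead of it and the grasp point (between the pads) lies 3 mm ahead of it (r.tip_reach is the distance from the TCP to the fingertips, in mm); z points along the fingers, y is the direction in which the jaws open and shut (so a half turn about z gives the same grasp; the last joint's range is limited). The gripper opens to 85 mm and grips with 20 to 120 N. Pads are 22 mm wide; open, the fingers measure 114 mm over their backs; the gripper's body (76 mm by 85 mm) begins 54 mm behind the grasp point. The pads swing forward as they close: fully open they stand 13 mm farther back than shut.
Start: joints at [1.12, 0.353, 1.633, -0, 1.155, -0.002], TCP at [271.177, 563.108, 253.281] pointing down, gripper open.
Joint ranges: [-2.63, 2.63], [-0.92, 2.1], [0.06, 2.66], [-1.3, 4.44], [0, 2.69], [-3.02, 3.02]. Speed limits (rad/s): [2.22, 2.22, 2.79, 3.14, 3.14, 3.14].

INTERFACE

Orientations are given as [roll, pitch, yaw] about the fixed x, y, z axes, in that order (R = Rz(yaw) Ry(pitch) Rx(roll)).
In Python, from rig import sense, optics, r, nets gives the robot as it stands. The module is installed in compiled form; this text tells all that it offers.
- The arm moves only by the tool carry_out, never from a script. Its argument "increments" is a list that holds one entry, the list of rows, each a list of 6 numbers: the shift along the tool's x, y, z normalised to -1 to 1, where 1 is 40 cm, then the turn, a rotation vector about the tool's x, y, z normalised to -1 to 1, where 1 is 60 degrees. A call has 1 to 5 rows; each row is the pose to reach, as a shift and turn from the pose commanded when the call began, along the tool's axes at that moment; what a row does not reach only later rows make up. A row lasts 1/12 s, in which the tool goes at most 41.7 mm and 7.16 degrees, less where a joint would pass 70% of its speed; a pose out of reach is approached as far as the arm can. A call with a number of a shift or a turn outside -1 to 1 is refused whole. A call with a gripper value outside its range is refused whole. "hand" is the closure, from 0 (fully open) to 1 (shut), set as the call begins (left out, the last holds). The fingers move at their own pace and stop on an object; "squeeze" is the grip in N (left out, the last holds). Time passes only in rows, so rows that repeat a pose let the fingers close. It gives the time, the measured TCP pose, the force and the opening at its end, in the units of the state.
- sense(): the state, without advancing time (a new reading comes with each control period).
- optics.grab_frame(name): name is "scene" or "top"; returns a dict with "img" (400x640x3 uint8, red, green, blue), "range_z" (400x640 float32, mm along the optical axis (not along the pixel's ray), 0 where there is no reading), "fov_y" (degrees; the focal length in pixels is half the picture's height over the tangent of half this angle, whatever the lens; pixels are square), "cx", "cy" (the principal point, pixels), "R" (3x3) and "t" (3): a world point X has camera coordinates R X + t. Camera axes: x right, y down, z forward; pixel columns grow to the right and rows downward; lengths in mm; the calibration is good to about 2 mm. A picture is of the moment at which its call begins.
- r.sign_off(): hands the job in, once; it reports no verdict.
Trained networks look in the newest picture that a camera, given by its name, has taken for a name from the list of things; names that differ only in an ending like _2 or _b are one class to them, and where a whole thing is asked for, a point or a joint stands for the part that bears it (a point fixed in the world has none). Each returns a list of dicts, best first, with "confidence" (0 to 1); they miss things now and then, are a little off and sometimes report something else, mostly with a low value. They report only what shows in the picture. A call takes as long as a camera call.
- nets.trace(target, camera): "mask" (400x640 bool, what is visible of it).
- nets.tip_of(target, camera): "point" ([x, y, z] in mm, in world coordinates, good to about 4 mm: a listed point, or the origin of a listed thing).
The state is a dict: "clock": time; "qpos": joint angles; "qvel": joint speeds; "joint_efforts": joint torques, N m; "eef_pos": TCP position; "tcp_rot": TCP orientation; "contact_force": force on the tool from outside, world axes, zero at the start; "wrist_torque": the same for the moment, N m; "opening": opening from 0.0 (shut) to 1.0 (fully open).
Only numpy, scipy, OpenCV 4.12 (cv2) and the standard library are available. Lean on these libraries where they do the work, as an engineer would, in place of code of your own. Each camera call takes 0.05 s, during which the arm holds its last target.

## Working session

There is one attempt and no reset: what is moved stays moved. The work goes in short steps, Python scripts to look and compute and a tool call to move; the robot and the scene stay as the last step left them, time stands still between calls to the robot, and variables do not carry over. Pictures are saved under pics/ and viewed, and the job is handed in when it is done.

Besides the shell and the picture viewer there is one more tool, called after ">>>" as name([rows], argument=value, ...), one row to a line, values as JSON. carry_out: Moves the arm, as the interface text tells. Its arguments: {"type":"object","properties":{"increments":{"type":"array","items":{"type":"array","items":{"type":"array","items":{"type":"number","minimum":-1,"maximum":1}}}},"hand":{"type":"number"},"squeeze":{"type":"number"}},"required":["increments"]}

```bash
mkdir -p pics
python3 - <<'E'
from rig import sense, optics, r, nets
import cv2, numpy as np
print(sense(), r.tip_reach)
for c in ("scene","top"):
    f=optics.grab_frame(c)
    cv2.imwrite(f"pics/a_{c}.png",f["img"][:,:,::-1])
    np.savez(f"a_{c}.npz",**f)
    print(c,f["fov_y"],f["cx"],f["cy"],np.round(f["R"],4).tolist(),f["t"])
    for n in ["boom_grip","lock_face","pointer","tag_mark","stop_top","stud_mid","gauge"]:
        try: print(n,[(np.round(d["point"],1).tolist(),round(d["confidence"],2)) for d in nets.tip_of(n,c)][:2])
        except Exception as e: print(n,e)
E
```

```text
{'clock': 0.0, 'qpos': array([ 1.11958817e+00,  3.53674301e-01,  1.63414320e+00, -2.09659281e-05,
        1.15518113e+00, -2.38940760e-03]), 'qvel': array([-1.90324896e-03, -7.65673399e-04, -1.36479541e-03, -7.79542137e-05,
       -5.20160264e-04,  4.56144958e-06]), 'joint_efforts': array([ 5.61619905e-03, -6.05250263e+01, -3.42072165e+01,  3.83500719e-04,
        9.26475768e-03,  6.51742630e-05]), 'eef_pos': array([270.9936382 , 562.69912648, 252.54143934]), 'tcp_rot': array([-3.14018663e+00,  1.58096344e-05,  2.69278239e+00]), 'contact_force': array([-0.39140409, -0.37698807, -0.45467234]), 'wrist_torque': array([0.01594806, 0.00437139, 0.04786158]), 'opening': 1.001426980250851} 22.0
scene 57.05027055109247 317.9115275598278 204.42027762689554 [[0.169, 0.9856, 0.0016], [0.7316, -0.1243, -0.6703], [-0.6604, 0.1145, -0.7421]] [ -61.47825734 -354.1628184  1699.85830825]
boom_grip [([593.0, 471.7, 1.7], 0.41)]
lock_face [([541.7, 47.4, 99.4], 0.44)]
pointer [([583.7, 65.1, 13.1], 0.92)]
tag_mark [([567.9, 172.5, 39.9], 0.59)]
stop_top [([551.8, -212.1, 64.4], 0.38)]
stud_mid [([509.0, -105.9, 13.5], 0.44)]
gauge [([524.4, 13.2, -2.5], 0.87)]
top 52.30946044685362 322.0158822415974 203.14383244652498 [[-0.0049, -1.0, -0.0049], [-0.985, 0.0057, -0.1723], [0.1723, 0.004, -0.985]] [ -24.34576089  574.53117482 1215.8806912 ]
boom_grip [([515.9, 38.1, 99.5], 0.76), ([542.9, 46.4, 98.9], 0.34)]
lock_face [([540.7, 47.6, 100.8], 0.55)]
pointer [([591.5, 64.6, 14.6], 0.79)]
tag_mark [([565.0, 171.9, 42.1], 0.52)]
stop_top [([550.6, -212.1, 62.2], 0.48)]
stud_mid [([506.2, -107.4, 14.9], 0.51)]
gauge [([525.1, 7.8, -0.8], 0.95)]
```

View pics/a_scene.png

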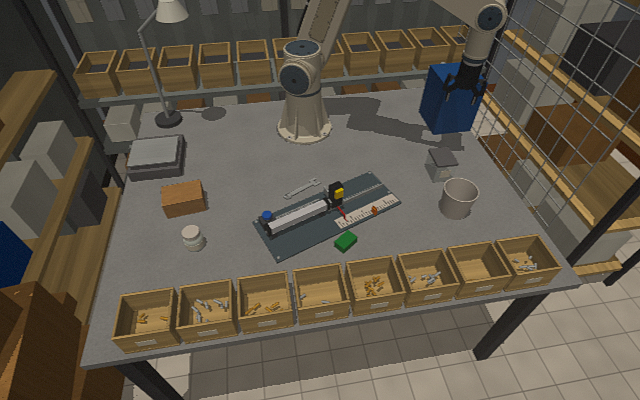

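View pics/a_top.png

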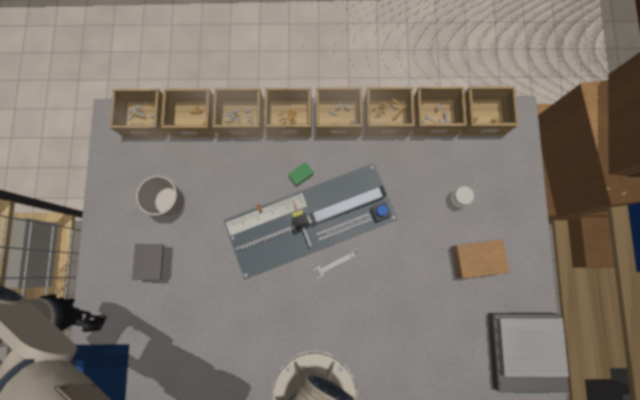

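The scene shows the gauge with its scale at the far side. In the top view the blue cap is at about (381,211), the handle at (300,220) and the tag at (259,208). I'll zoom in next and measure precisely.

```bash
cat > h.py <<'E'
import numpy as np,cv2
def K(f):
    F=200/np.tan(np.radians(float(f["fov_y"])/2)); return F,float(f["cx"]),float(f["cy"])
def ray(f,u,v,z):
    F,cx,cy=K(f); R=f["R"]; t=f["t"]
    d=R.T@np.array([(u-cx)/F,(v-cy)/F,1.]); c=-R.T@t
    return c+d*(z-c[2])/d[2]
def proj(f,X):
    F,cx,cy=K(f); p=f["R"]@np.asarray(X,float)+f["t"]; return np.array([F*p[0]/p[2]+cx,F*p[1]/p[2]+cy])
E
python3 - <<'E'
from h import *
from rig import nets
for c,(x0,y0,x1,y1) in {"scene":(245,165,410,265),"top":(215,155,405,285)}.items():
    f=np.load(f"a_{c}.npz"); im=f["img"][y0:y1,x0:x1,::-1]
    s=4
    cv2.imwrite(f"pics/b_{c}.png",cv2.resize(im,None,fx=s,fy=s,interpolation=cv2.INTER_CUBIC))
    hsv=cv2.cvtColor(f["img"],cv2.COLOR_RGB2HSV)
    win=np.zeros((400,640),bool); win[y0:y1,x0:x1]=1
    H,S,V=hsv[...,0].astype(int),hsv[...,1],hsv[...,2]
    for n,m,z in [("red",((H<6)|(H>174))&(S>130)&(V>60),14),("orange",(H>=6)&(H<16)&(S>150)&(V>90),38),("yellow",(H>20)&(H<35)&(S>130)&(V>80),100),("blue",(H>100)&(H<125)&(S>150)&(V>50),64)]:
        m=m&win; v,u=np.nonzero(m)
        if len(u): print(c,n,len(u),u.mean().round(2),v.mean().round(2),u.min(),u.max(),v.min(),v.max(),ray(f,u.mean(),v.mean(),z).round(1))
    m=nets.trace("gauge",c)
    if m:
        mm=m[0]["mask"].astype(np.uint8); print(m[0]["confidence"],mm.sum())
        cs=max(cv2.findContours(mm,0,2)[0],key=cv2.contourArea); 
        # contour to world z=8
        w=np.array([ray(f,p[0][0],p[0][1],8)[:2] for p in cs],np.float32)
        print(cv2.minAreaRect(w))
E
```

```text
scene red 27 341.48 211.81 337 346 206 220 [543.2  56.1  14. ]
scene orange 31 373.97 210.39 371 376 206 214 [576.2 166.   38. ]
scene yellow 82 338.48 193.07 334 343 188 198 [529.2  44.1 100. ]
scene blue 64 266.19 214.66 262 270 211 219 [ 554.5 -212.8   64. ]
0.71 6154
((522.16796875, 5.3245849609375), (225.21836853027344, 524.5201416015625), 21.04228973388672)
top blue 5 379.8 212.8 378 382 211 214 [ 540.9 -204.    64. ]
0.66 10192
((527.802490234375, 9.82281494140625), (205.96766662597656, 523.5031127929688), 20.76354217529297)
```

View pics/b_scene.png

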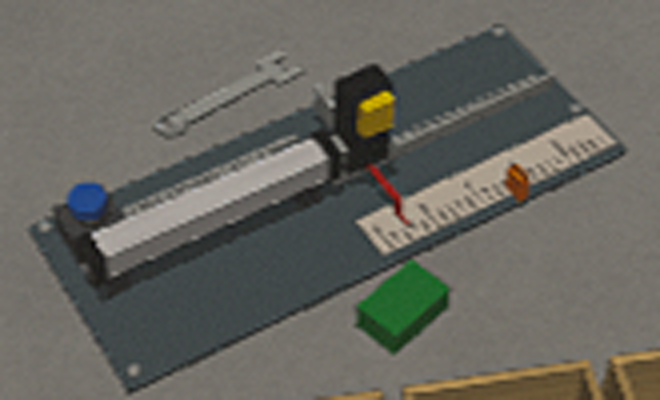

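View pics/b_top.png

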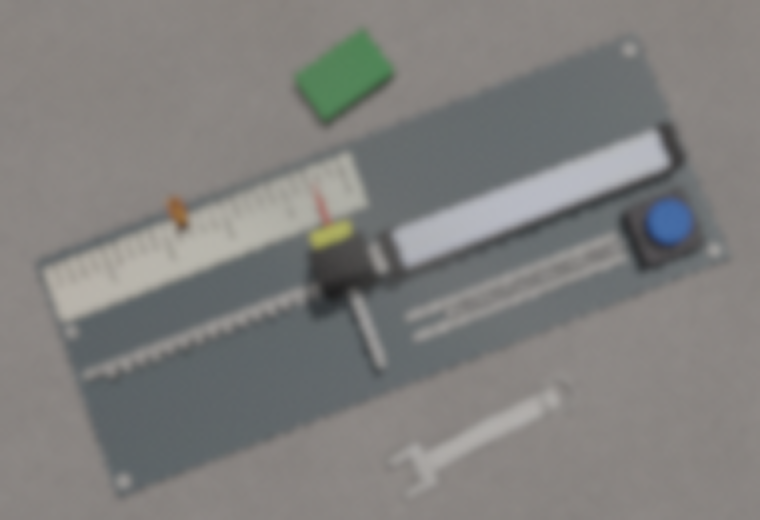

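Run:
```python
from h import *
from scipy.optimize import least_squares
fs={c:np.load(f"a_{c}.npz") for c in("scene","top")}; off={"scene":(245,165),"top":(215,155)}
L=[(100,-260),(100,260),(-100,260),(-100,-260)]
P={"top":[(635,37),(38,262),(120,497),(728,260)],"scene":[(130,392),(625,152),(500,25),(30,232)]}
def full(c,p): return np.array(p)/4+off[c]-0.375
def W(q,p):
    a=q[2]; return np.array([q[0]+np.cos(a)*p[0]-np.sin(a)*p[1],q[1]+np.sin(a)*p[0]+np.cos(a)*p[1],p[2]])
def res(q,cs):
    return np.concatenate([proj(fs[c],W(q,(*l,8)))-full(c,p) for c in cs for l,p in zip(L,P[c])])
for cs in (["top"],["scene"],["top","scene"]):
    s=least_squares(res,[525,8,.36],args=(cs,)); print(cs,s.x.round(4),np.degrees(s.x[2]),s.fun.round(1))
q=s.x
def inv(X):
    d=np.array(X[:2])-q[:2];a=q[2]; return np.array([np.cos(a)*d[0]+np.sin(a)*d[1],-np.sin(a)*d[0]+np.cos(a)*d[1]]).round(1)
pts={"top":{"cap":((670,221),64),"tag":((179,211),38),"ptr":((317,183),14),"hand":((338,262),125),"yel":((330,235),119)},
"scene":{"cap":((88,193),64),"tag":((516,173),38),"ptr":((407,222),14)}}
for c in pts:
  for n,(p,z) in pts[c].items():
    u=full(c,p); X=ray(fs[c],*u,z); print(c,n,X.round(1),inv(X))
for n,p in {"lock":(541.2,47.5),"ptr":(588,65),"tag":(566.5,172.2),"cap":(551,-212)}.items(): print(n,inv(p))
print(W(q,(-55,-215,64)))
```

```text
['top'] [5.277361e+02 9.971400e+00 3.636000e-01] 20.835456240123136 [ 0.6 -0.8 -0.9 -0.1 -0.8  0.6  1.2  0.1]
['scene'] [5.308991e+02 1.018590e+01 3.729000e-01] 21.36345832316098 [-0.   0.4  0.5 -0.4 -0.1  0.2 -0.4 -0.4]
['top', 'scene'] [5.288416e+02 1.011290e+01 3.673000e-01] 21.04509586613256 [ 0.3 -1.4 -1.  -0.1 -0.6  0.5  1.2 -0.6 -0.4 -0.4  0.5 -0.5  0.1 -0.
 -0.5 -1.2]
top cap [ 549.9 -211.4   64. ] [ -59.9 -214.3]
top tag [564.1 169.   38. ] [ 90.  135.6]
top ptr [590.2  62.8  14. ] [76.2 27.1]
top hand [511.6  38.9 125. ] [-5.7 33.1]
top yel [532.3  45.2 119. ] [15.9 31.5]
scene cap [ 546.7 -210.7   64. ] [ -62.6 -212.5]
scene tag [564.4 168.   38. ] [ 89.9 134.6]
scene ptr [584.4  65.   14. ] [71.6 31.3]
lock [25.  30.5]
ptr [74.9 30. ]
tag [ 93.4 137.8]
cap [ -59.1 -215.3]
[ 554.71726333 -210.29684464   64.        ]
```

```bash
cat > plan.py <<'E'
# usage: plan.py x y z yaw nrows : plans from cmd.json (commanded), prints rows of next call(s)
import sys,json,math,numpy as np,os
from rig import sense
s=sense(); print("meas",np.round(s["clock"],2),s["eef_pos"].round(1),s["tcp_rot"].round(4),"F",s["contact_force"].round(1),"op",round(s["opening"],3))
if len(sys.argv)>1:
    c=json.load(open("cmd.json")) if os.path.exists("cmd.json") else [271.177,563.108,253.281,2.6928]
    T=[float(v) for v in sys.argv[1:5]]; n=int(sys.argv[5])
    c=np.array(c);T=np.array(T); print("per row mm",np.linalg.norm(T[:3]-c[:3])/n,"deg",math.degrees(T[3]-c[3])/n)
    done=0
    while done<n:
        k=min(5,n-done); y=c[3]; st=(T-c)/(n-done); rows=[]
        for i in range(1,k+1):
            d=st*i; lx=math.cos(y)*d[0]+math.sin(y)*d[1]; ly=math.sin(y)*d[0]-math.cos(y)*d[1]
            rows.append([round(v,4) for v in (lx/400,ly/400,-d[2]/400,0,0,-math.degrees(d[3])/60)])
        print(json.dumps([rows])); c=c+st*k; done+=k
    json.dump(c.tolist(),open("cmd.json","w"))
E
python3 plan.py 551 -212 200 1.937 21
```

```text
meas 0.9 [271.2 563.1 253.3] [-3.1416  0.      2.6928] F [-1.  -0.   0.9] op 0.999
per row mm 39.323421671558336 deg -2.062102388380363
[[[-0.07, -0.0687, 0.0063, 0, 0, 0.0344], [-0.1401, -0.1374, 0.0127, 0, 0, 0.0687], [-0.2101, -0.2061, 0.019, 0, 0, 0.1031], [-0.2802, -0.2747, 0.0254, 0, 0, 0.1375], [-0.3502, -0.3434, 0.0317, 0, 0, 0.1718]]]
[[[-0.0812, -0.055, 0.0063, 0, 0, 0.0344], [-0.1624, -0.1101, 0.0127, 0, 0, 0.0687], [-0.2436, -0.1651, 0.019, 0, 0, 0.1031], [-0.3248, -0.2201, 0.0254, 0, 0, 0.1375], [-0.4061, -0.2752, 0.0317, 0, 0, 0.1718]]]
[[[-0.0898, -0.0396, 0.0063, 0, 0, 0.0344], [-0.1795, -0.0792, 0.0127, 0, 0, 0.0687], [-0.2693, -0.1188, 0.019, 0, 0, 0.1031], [-0.359, -0.1585, 0.0254, 0, 0, 0.1375], [-0.4488, -0.1981, 0.0317, 0, 0, 0.1718]]]
[[[-0.0954, -0.0229, 0.0063, 0, 0, 0.0344], [-0.1908, -0.0458, 0.0127, 0, 0, 0.0687], [-0.2862, -0.0687, 0.019, 0, 0, 0.1031], [-0.3816, -0.0916, 0.0254, 0, 0, 0.1375], [-0.477, -0.1145, 0.0317, 0, 0, 0.1718]]]
[[[-0.098, -0.0055, 0.0063, 0, 0, 0.0344]]]
```

>>> carry_out([
  [[-0.07, -0.0687, 0.0063, 0, 0, 0.0344], [-0.1401, -0.1374, 0.0127, 0, 0, 0.0687], [-0.2101, -0.2061, 0.019, 0, 0, 0.1031], [-0.2802, -0.2747, 0.0254, 0, 0, 0.1375], [-0.3502, -0.3434, 0.0317, 0, 0, 0.1718]],
], hand=1, squeeze=30)

```text
clock: 1.32
eef_pos: [338.0, 377.0, 240.6]
tcp_rot: [3.141, 0.0, 2.512]
contact_force: [1.3, 0.0, -0.3]
opening: 0.299
```

>>> carry_out([
  [[-0.0812, -0.055, 0.0063, 0, 0, 0.0344], [-0.1624, -0.1101, 0.0127, 0, 0, 0.0687], [-0.2436, -0.1651, 0.019, 0, 0, 0.1031], [-0.3248, -0.2201, 0.0254, 0, 0, 0.1375], [-0.4061, -0.2752, 0.0317, 0, 0, 0.1718]],
])

```text
clock: 1.73
eef_pos: [404.7, 192.3, 228.1]
tcp_rot: [3.141, 0.0, 2.332]
contact_force: [0.3, 0.0, 0.2]
opening: -0.001
```

>>> carry_out([
  [[-0.0898, -0.0396, 0.0063, 0, 0, 0.0344], [-0.1795, -0.0792, 0.0127, 0, 0, 0.0687], [-0.2693, -0.1188, 0.019, 0, 0, 0.1031], [-0.359, -0.1585, 0.0254, 0, 0, 0.1375], [-0.4488, -0.1981, 0.0317, 0, 0, 0.1718]],
])

```text
clock: 2.15
eef_pos: [471.5, 7.5, 215.5]
tcp_rot: [3.141, 0.0, 2.151]
contact_force: [0.8, 0.6, -0.3]
opening: -0.002
```

>>> carry_out([
  [[-0.0954, -0.0229, 0.0063, 0, 0, 0.0344], [-0.1908, -0.0458, 0.0127, 0, 0, 0.0687], [-0.2862, -0.0687, 0.019, 0, 0, 0.1031], [-0.3816, -0.0916, 0.0254, 0, 0, 0.1375], [-0.477, -0.1145, 0.0317, 0, 0, 0.1718]],
])

```text
clock: 2.57
eef_pos: [538.1, -177.3, 202.5]
tcp_rot: [3.141, 0.0, 1.971]
contact_force: [0.0, 1.1, -0.3]
opening: 0.0
```

>>> carry_out([
  [[-0.098, -0.0055, 0.0063, 0, 0, 0.0344], [-0.098, -0.0055, 0.0063, 0, 0, 0.0344], [-0.098, -0.0055, 0.0063, 0, 0, 0.0344]],
])

```text
clock: 2.82
eef_pos: [551.3, -214.0, 199.6]
tcp_rot: [-3.141, -0.0, 1.934]
contact_force: [0.0, 0.7, 0.3]
opening: 0.002
```

```bash
python3 plan.py 551 -212 102 1.937 4
```

```text
meas 2.82 [ 551.3 -214.   199.6] [-3.1414e+00 -1.0000e-04  1.9343e+00] F [0.  0.7 0.3] op 0.002
per row mm 24.5 deg 0.0
[[[0.0, 0.0, 0.0612, 0, 0, -0.0], [0.0, 0.0, 0.1225, 0, 0, -0.0], [0.0, 0.0, 0.1838, 0, 0, -0.0], [0.0, 0.0, 0.245, 0, 0, -0.0]]]
```

>>> carry_out([
  [[0, 0, 0.061, 0, 0, 0], [0, 0, 0.122, 0, 0, 0], [0, 0, 0.184, 0, 0, 0], [0, 0, 0.245, 0, 0, 0], [0, 0, 0.245, 0, 0, 0]],
])

```text
clock: 3.23
eef_pos: [547.9, -209.8, 98.0]
tcp_rot: [-3.136, -0.005, 1.938]
contact_force: [-1.1, 0.5, -0.3]
opening: 0.0
```

Run:
```python
from rig import optics,sense
import cv2
s=sense();print(s["eef_pos"],s["contact_force"])
a=optics.grab_frame("scene")["img"][150:250,220:380,::-1]; b=optics.grab_frame("top")["img"][160:260,300:460,::-1]
import numpy as np
cv2.imwrite("pics/c.png",np.vstack([cv2.resize(x,None,fx=3,fy=3,interpolation=2) for x in (a,b)]))
```

```text
[ 547.94642534 -209.78183502   98.03768365] [-1.06270589  0.54135309 -0.33327207]
```

View pics/c.png

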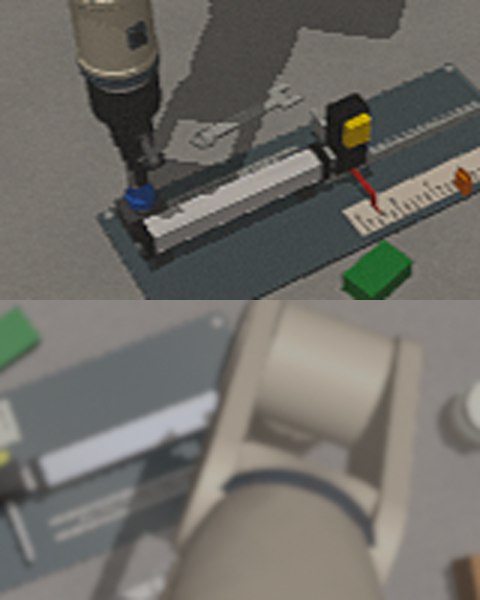

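>>> carry_out([
  [[0, 0, 0.0125, 0, 0, 0], [0, 0, 0.025, 0, 0, 0], [0, 0, 0.0375, 0, 0, 0], [0, 0, 0.05, 0, 0, 0], [0, 0, 0.05, 0, 0, 0]],
])

```text
clock: 3.75
eef_pos: [551.5, -212.2, 82.0]
tcp_rot: [3.141, 0.001, 1.937]
contact_force: [0.6, -0.3, 0.0]
opening: 0.002
```

>>> carry_out([
  [[0, 0, 0.005, 0, 0, 0], [0, 0, 0.01, 0, 0, 0], [0, 0, 0.01, 0, 0, 0]],
])

```text
clock: 4.0
eef_pos: [551.4, -212.2, 78.3]
tcp_rot: [3.141, 0.0, 1.937]
contact_force: [0.0, -0.0, 1.8]
opening: -0.0
```

>>> carry_out([
  [[0, 0, 0.0025, 0, 0, 0], [0, 0, 0.005, 0, 0, 0], [0, 0, 0.005, 0, 0, 0]],
])

```text
clock: 4.25
eef_pos: [551.4, -212.2, 76.5]
tcp_rot: [3.141, 0.001, 1.937]
contact_force: [0.4, 0.2, 4.3]
opening: 0.002
```

>>> carry_out([
  [[0, 0, 0.0025, 0, 0, 0], [0, 0, 0.005, 0, 0, 0], [0, 0, 0.005, 0, 0, 0]],
])

```text
clock: 4.5
eef_pos: [551.4, -212.2, 74.5]
tcp_rot: [3.141, 0.001, 1.937]
contact_force: [0.5, 0.4, 4.3]
opening: -0.001
```

>>> carry_out([
  [[0, 0, 0.0025, 0, 0, 0], [0, 0, 0.005, 0, 0, 0], [0, 0, 0.005, 0, 0, 0]],
])

```text
clock: 4.75
eef_pos: [551.6, -212.2, 73.9]
tcp_rot: [3.141, 0.001, 1.937]
contact_force: [-3.9, 2.6, 20.2]
opening: -0.002
```

>>> carry_out([
  [[0, 0, 0.0025, 0, 0, 0], [0, 0, 0.0025, 0, 0, 0], [0, 0, 0.0025, 0, 0, 0]],
])

```text
clock: 5.0
eef_pos: [551.7, -212.3, 73.8]
tcp_rot: [3.14, 0.001, 1.937]
contact_force: [-7.7, 3.5, 30.0]
opening: 0.001
```

```bash
echo '[551,-212,71,1.937]'>cmd.json; python3 plan.py 551 -212 191 1.937 5; python3 plan.py 517 38 191 1.937 10;python3 plan.py 517 38 135 1.937 4
```

```text
meas 5.0 [ 551.7 -212.3   73.8] [3.1405e+00 9.0000e-04 1.9370e+00] F [-7.7  3.5 30. ] op 0.001
per row mm 24.0 deg 0.0
[[[0.0, 0.0, -0.06, 0, 0, -0.0], [0.0, 0.0, -0.12, 0, 0, -0.0], [0.0, 0.0, -0.18, 0, 0, -0.0], [0.0, 0.0, -0.24, 0, 0, -0.0], [0.0, 0.0, -0.3, 0, 0, -0.0]]]
meas 5.0 [ 551.7 -212.3   73.8] [3.1405e+00 9.0000e-04 1.9370e+00] F [-7.7  3.5 30. ] op 0.001
per row mm 25.230140705116966 deg 0.0
[[[0.0614, 0.0144, -0.0, 0, 0, -0.0], [0.1228, 0.0289, -0.0, 0, 0, -0.0], [0.1842, 0.0433, -0.0, 0, 0, -0.0], [0.2456, 0.0578, -0.0, 0, 0, -0.0], [0.307, 0.0722, -0.0, 0, 0, -0.0]]]
[[[0.0614, 0.0144, -0.0, 0, 0, -0.0], [0.1228, 0.0289, -0.0, 0, 0, -0.0], [0.1842, 0.0433, -0.0, 0, 0, -0.0], [0.2456, 0.0578, -0.0, 0, 0, -0.0], [0.307, 0.0722, -0.0, 0, 0, -0.0]]]
meas 5.0 [ 551.7 -212.3   73.8] [3.1405e+00 9.0000e-04 1.9370e+00] F [-7.7  3.5 30. ] op 0.001
per row mm 14.0 deg 0.0
[[[0.0, 0.0, 0.035, 0, 0, -0.0], [0.0, 0.0, 0.07, 0, 0, -0.0], [0.0, 0.0, 0.105, 0, 0, -0.0], [0.0, 0.0, 0.14, 0, 0, -0.0]]]
```

>>> carry_out([
  [[0, 0, -0.06, 0, 0, 0], [0, 0, -0.12, 0, 0, 0], [0, 0, -0.18, 0, 0, 0], [0, 0, -0.24, 0, 0, 0], [0, 0, -0.3, 0, 0, 0]],
])

```text
clock: 5.42
eef_pos: [550.7, -211.9, 192.0]
tcp_rot: [-3.141, -0.0, 1.937]
contact_force: [0.2, 0.1, -0.6]
opening: -0.001
```

>>> carry_out([
  [[0.0614, 0.0144, 0, 0, 0, 0], [0.1228, 0.0289, 0, 0, 0, 0], [0.1842, 0.0433, 0, 0, 0, 0], [0.2456, 0.0578, 0, 0, 0, 0], [0.307, 0.0722, 0, 0, 0, 0]],
], hand=0)

```text
clock: 5.83
eef_pos: [533.5, -86.0, 191.0]
tcp_rot: [-3.141, -0.0, 1.937]
contact_force: [0.1, 0.5, -0.0]
opening: 0.71
```

Run:
```python
from rig import optics,sense,nets
import cv2,numpy as np
from h import *
A=[]
for c,(x0,y0,x1,y1) in {"scene":(245,165,410,265),"top":(290,160,450,260)}.items():
    f=optics.grab_frame(c); np.savez(f"d_{c}.npz",**f)
    A.append(cv2.resize(f["img"][y0:y1,x0:x1,::-1],(480,300),interpolation=2))
    for n in ["boom_grip","lock_face","pointer","tag_mark","stop_top"]:
        print(c,n,[(np.round(d["point"],1).tolist(),round(d["confidence"],2)) for d in nets.tip_of(n,c)][:2])
cv2.imwrite("pics/d.png",np.vstack(A))
```

```text
scene boom_grip [([509.6, 41.4, 98.6], 0.83)]
scene lock_face [([537.1, 50.1, 99.7], 0.63)]
scene pointer [([584.1, 65.9, 11.9], 0.93)]
scene tag_mark [([570.9, 174.3, 40.6], 0.52)]
scene stop_top [([554.1, -215.2, 50.1], 0.55)]
top boom_grip [([511.0, 37.5, 95.6], 0.5)]
top lock_face [([394.0, 490.6, 4.3], 0.75), ([538.9, 47.6, 96.5], 0.53)]
top pointer [([591.8, 68.6, 13.2], 0.7), ([592.4, 466.5, 0.4], 0.42)]
top tag_mark [([565.1, 170.6, 38.8], 0.53)]
top stop_top [([590.1, 66.9, 15.2], 0.53)]
```

View pics/d.png

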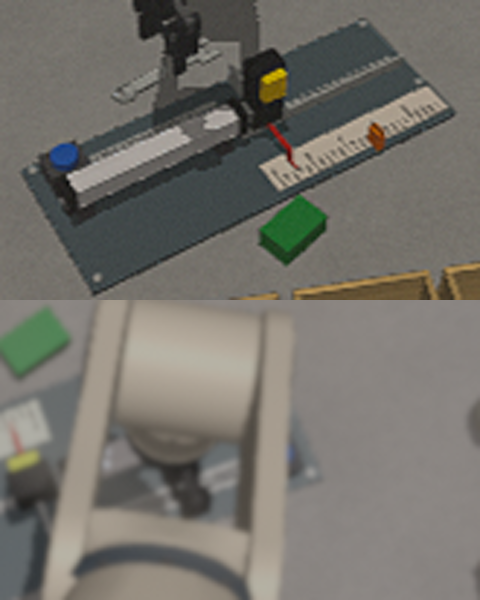

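```bash
echo '[534,-87,191,1.937]'>cmd.json; python3 plan.py 515 38.5 191 1.937 5; python3 plan.py 515 38.5 103 1.937 5
```

```text
meas 6.43 [534.1 -87.6 191. ] [-3.1415  0.      1.9363] F [-0.1  0.5  0.7] op 0.999
per row mm 25.386019774671254 deg 0.0
[[[0.062, 0.0136, -0.0, 0, 0, -0.0], [0.124, 0.0272, -0.0, 0, 0, -0.0], [0.186, 0.0408, -0.0, 0, 0, -0.0], [0.248, 0.0544, -0.0, 0, 0, -0.0], [0.31, 0.068, -0.0, 0, 0, -0.0]]]
meas 6.43 [534.1 -87.6 191. ] [-3.1415  0.      1.9363] F [-0.1  0.5  0.7] op 0.999
per row mm 17.6 deg 0.0
[[[0.0, 0.0, 0.044, 0, 0, -0.0], [0.0, 0.0, 0.088, 0, 0, -0.0], [0.0, 0.0, 0.132, 0, 0, -0.0], [0.0, 0.0, 0.176, 0, 0, -0.0], [0.0, 0.0, 0.22, 0, 0, -0.0]]]
```

>>> carry_out([
  [[0.062, 0.0136, 0, 0, 0, 0], [0.124, 0.0272, 0, 0, 0, 0], [0.186, 0.0408, 0, 0, 0, 0], [0.248, 0.0544, 0, 0, 0, 0], [0.31, 0.068, 0, 0, 0, 0]],
])

```text
clock: 6.85
eef_pos: [514.8, 39.3, 191.0]
tcp_rot: [3.142, 0.0, 1.936]
contact_force: [0.6, -0.3, -0.4]
opening: 0.999
```

>>> carry_out([
  [[0, 0, 0, 0, 0, 0], [0, 0, 0.044, 0, 0, 0], [0, 0, 0.088, 0, 0, 0], [0, 0, 0.1, 0, 0, 0], [0, 0, 0.1, 0, 0, 0]],
])

```text
clock: 7.27
eef_pos: [514.1, 37.9, 149.8]
tcp_rot: [-3.139, -0.001, 1.937]
contact_force: [0.5, -0.2, 0.1]
opening: 1.002
```

Run:
```python
from rig import optics,sense,nets
import cv2,numpy as np
print(sense()["eef_pos"],sense()["tcp_rot"])
A=[]
for c,(x0,y0,x1,y1) in {"scene":(300,145,400,245),"top":(250,160,350,260)}.items():
    f=optics.grab_frame(c); np.savez(f"e_{c}.npz",**f)
    A.append(cv2.resize(f["img"][y0:y1,x0:x1,::-1],(400,400),interpolation=2))
cv2.imwrite("pics/e.png",np.hstack(A))
```

```text
[514.13241971  37.93019678 149.84597693] [-3.13883445e+00 -7.25594158e-04  1.93680907e+00]
```

View pics/e.png

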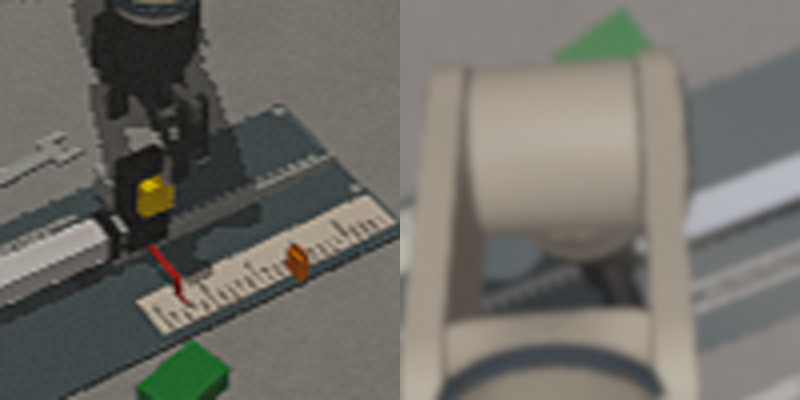

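>>> carry_out([
  [[0, 0, 0.02, 0, 0, 0], [0, 0, 0.04, 0, 0, 0], [0, 0, 0.06, 0, 0, 0], [0, 0, 0.07, 0, 0, 0], [0, 0, 0.07, 0, 0, 0]],
])

```text
clock: 7.78
eef_pos: [514.2, 38.4, 121.8]
tcp_rot: [-3.14, -0.001, 1.937]
contact_force: [-0.2, -0.3, -0.3]
opening: 0.999
```

>>> carry_out([
  [[0, 0, 0.02, 0, 0, 0], [0, 0, 0.04, 0, 0, 0], [0, 0, 0.05, 0, 0, 0], [0, 0, 0.05, 0, 0, 0]],
])

```text
clock: 8.12
eef_pos: [514.3, 38.4, 101.8]
tcp_rot: [-3.14, -0.001, 1.937]
contact_force: [0.2, 0.9, 0.1]
opening: 1.0
```

```bash
cat > look.py <<'E'
from rig import optics,sense,nets
import cv2,numpy as np,sys
s=sense();print(s["clock"],s["eef_pos"],s["tcp_rot"],s["contact_force"],s["wrist_torque"],s["opening"])
A=[]
for c,(x0,y0,x1,y1) in {"scene":(300,145,400,245),"top":(250,160,350,260)}.items():
    f=optics.grab_frame(c); np.savez(f"{sys.argv[1]}_{c}.npz",**f)
    A.append(cv2.resize(f["img"][y0:y1,x0:x1,::-1],(400,400),interpolation=2))
    for n in ["boom_grip","lock_face","pointer","tag_mark"]:
        print(c,n,[(np.round(d["point"],1).tolist(),round(d["confidence"],2)) for d in nets.tip_of(n,c)][:2])
cv2.imwrite(f"pics/{sys.argv[1]}.png",np.hstack(A))
E
python3 look.py f
```

```text
8.1167 [514.26548031  38.44924813 101.83241767] [-3.13975586e+00 -5.70222585e-04  1.93716362e+00] [0.24781096 0.86030205 0.10924223] [-0.01182239  0.00727902 -0.00078832] 1.000346136567317
scene boom_grip [([510.8, 39.2, 99.8], 0.6)]
scene lock_face [([675.8, 47.7, -5.6], 0.74), ([538.5, 49.3, 100.7], 0.46)]
scene pointer [([584.2, 67.3, 13.5], 0.59), ([568.7, 171.7, 40.0], 0.23)]
scene tag_mark [([402.3, -500.8, 2.4], 0.64), ([567.2, 173.3, 42.5], 0.56)]
top boom_grip []
top lock_face []
top pointer []
top tag_mark []
```

View pics/f.png

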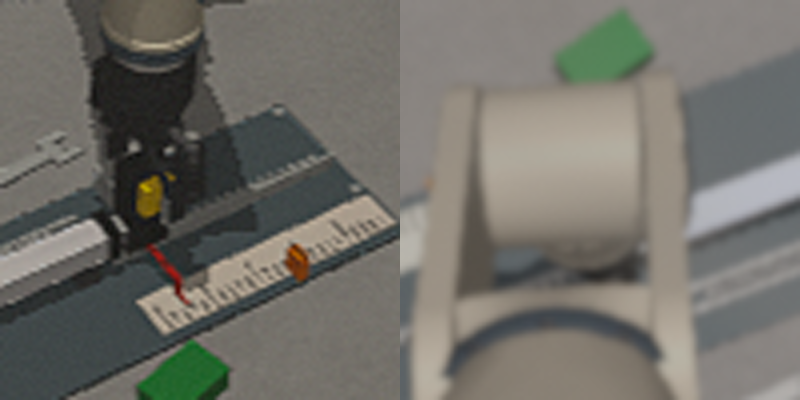

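>>> carry_out([
  [[0, 0, 0, 0, 0, 0], [0, 0, 0, 0, 0, 0], [0, 0, 0, 0, 0, 0], [0, 0, 0, 0, 0, 0], [0, 0, 0, 0, 0, 0]],
], hand=1, squeeze=30)

```text
clock: 9.03
eef_pos: [514.7, 38.2, 104.1]
tcp_rot: [-3.14, 0.0, 1.938]
contact_force: [-5.3, -0.5, 8.9]
opening: 0.358
```

```bash
python3 look.py g
```

```text
9.0333 [514.69545745  38.18305977 104.10007733] [-3.14033809e+00  2.44994351e-04  1.93761844e+00] [-5.27435614 -0.51155197  8.91949304] [ 0.14507989 -0.04560178 -0.00213507] 0.357918514316842
scene boom_grip [([396.4, 484.0, 0.5], 0.66), ([509.9, 39.8, 100.5], 0.61)]
scene lock_face []
scene pointer [([589.0, 65.5, 14.9], 0.82)]
scene tag_mark [([570.3, 171.9, 40.2], 0.47)]
top boom_grip []
top lock_face []
top pointer []
top tag_mark []
```

View pics/g.png

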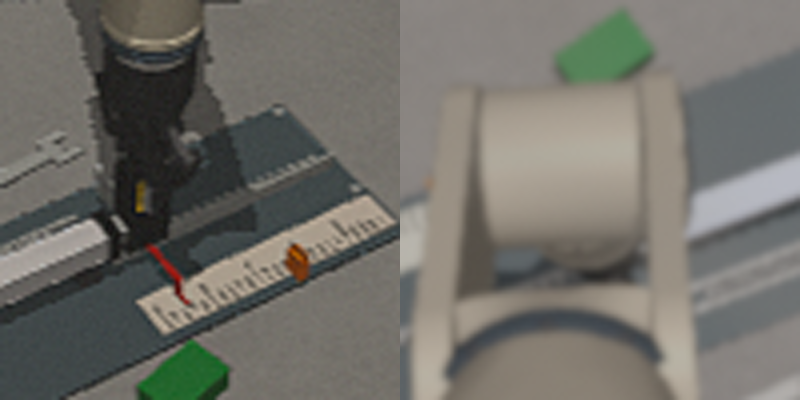

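>>> carry_out([
  [[0.01, 0, 0, 0, 0, 0], [0.03, 0, 0, 0, 0, 0], [0.05, 0, 0, 0, 0, 0], [0.07, 0, 0, 0, 0, 0], [0.08, 0, 0, 0, 0, 0]],
])

```text
clock: 9.95
eef_pos: [503.1, 68.3, 104.1]
tcp_rot: [-3.141, 0.001, 1.938]
contact_force: [-6.7, -5.0, 17.0]
opening: 0.363
```

```bash
python3 look.py i
```

```text
9.95 [503.11576565  68.33389548 104.09803954] [-3.14118992e+00  5.95564583e-04  1.93754589e+00] [-6.6934173  -4.97073508 17.03578756] [-0.48289595  0.38494226  0.07591651] 0.3629544092055524
scene boom_grip [([499.2, 70.6, 100.0], 0.68)]
scene lock_face [([511.4, -108.4, 14.3], 0.74), ([395.8, 485.4, 0.4], 0.28)]
scene pointer [([574.7, 98.8, 14.7], 0.84)]
scene tag_mark [([523.4, 7.3, -0.2], 0.54), ([571.8, 173.7, 40.7], 0.45)]
top boom_grip []
top lock_face []
top pointer []
top tag_mark []
```

View pics/i.png

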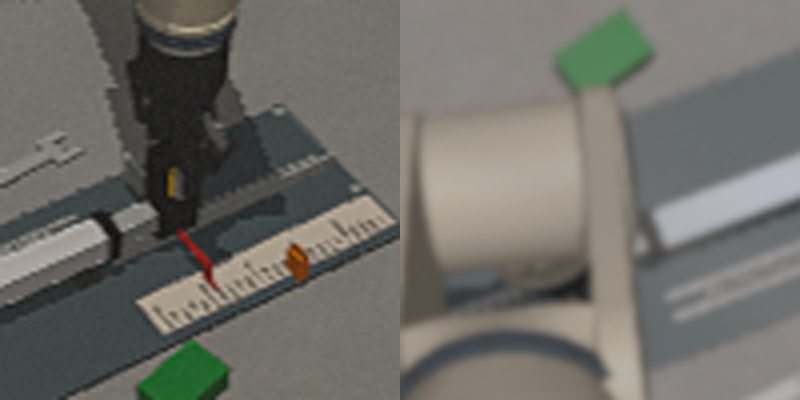

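>>> carry_out([
  [[0.02, 0, -0.002, 0, 0, 0], [0.04, 0, -0.003, 0, 0, 0], [0.06, 0, -0.003, 0, 0, 0], [0.08, 0, -0.003, 0, 0, 0], [0.08, 0, -0.003, 0, 0, 0]],
])

```text
clock: 10.87
eef_pos: [491.1, 99.4, 104.2]
tcp_rot: [-3.141, -0.001, 1.938]
contact_force: [-4.3, -0.4, 2.7]
opening: 0.363
```

>>> carry_out([
  [[0.02, 0, 0, 0, 0, 0], [0.04, 0, 0, 0, 0, 0], [0.06, 0, 0, 0, 0, 0], [0.07, 0, 0, 0, 0, 0], [0.07, 0, 0, 0, 0, 0]],
])

```text
clock: 11.28
eef_pos: [481.3, 125.0, 104.2]
tcp_rot: [-3.141, -0.001, 1.938]
contact_force: [-5.4, -0.1, 4.0]
opening: 0.359
```

```bash
python3 look.py j
python3 - <<'E'
import numpy as np,cv2
f=np.load('j_scene.npz'); cv2.imwrite('pics/j2.png',cv2.resize(f["img"][190:240,330:400,::-1],None,fx=11,fy=11,interpolation=2))
E
```

```text
11.2833 [481.25355357 125.01977652 104.15237435] [-3.14050282e+00 -5.53047658e-04  1.93771282e+00] [-5.40972076 -0.07535825  4.03754851] [ 0.33079151 -0.02202382 -0.03435673] 0.35927857227207854
scene boom_grip [([479.3, 125.8, 98.9], 0.57)]
scene lock_face []
scene pointer [([554.1, 153.4, 14.4], 0.68), ([400.8, -502.3, 0.3], 0.2)]
scene tag_mark [([567.3, 170.0, 41.7], 0.52), ([390.4, -66.1, -1.2], 0.44)]
top boom_grip []
top lock_face [([678.4, 40.9, 0.2], 0.55)]
top pointer []
top tag_mark []
```

View pics/j.png

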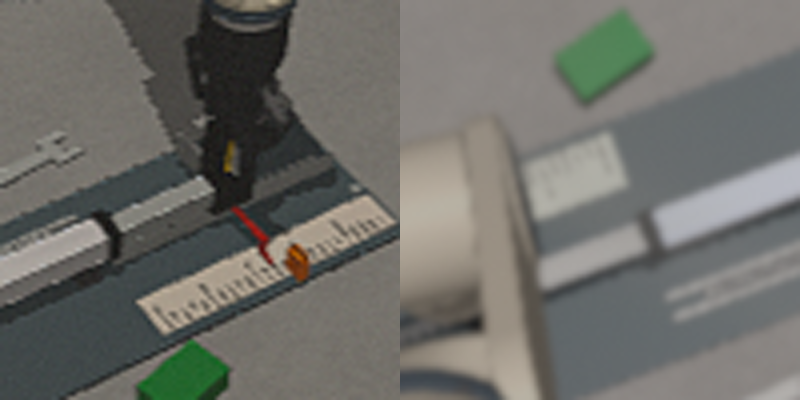

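View pics/j2.png

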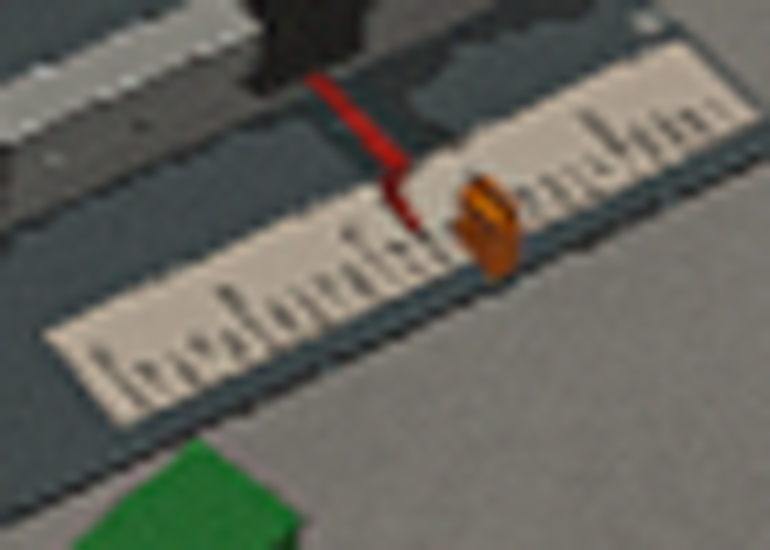

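Run:
```python
from h import *
a=np.radians(21.07); ex=np.array([np.cos(a),np.sin(a)]); ey=np.array([-np.sin(a),np.cos(a)])
g=np.array([525.,8.6])
def W(x,y,z): return [*(g+ex*x+ey*y),z]
A=[]
for fn,b,s in [("a_scene",(362,197,386,221),16),("a_top",(248,198,272,222),16)]:
    f=np.load(fn+".npz"); im=f["img"].astype(int)
    x0,y0,x1,y1=b
    sat=(im[...,0]-im[...,2]).clip(0)[y0:y1,x0:x1]
    print(fn); print(sat[4:20,4:20])
    A.append(cv2.resize(f["img"][y0:y1,x0:x1,::-1],None,fx=s,fy=s,interpolation=cv2.INTER_NEAREST))
    P=lambda X:((proj(f,X)+.5-[x0,y0])*s).astype(int)
    for y,col in((130,(255,0,0)),(135,(0,255,0)),(140,(255,255,0))):
        cv2.line(A[-1],tuple(int(v) for v in P(W(85,y,38))),tuple(int(v) for v in P(W(107,y,38))),col,1)
cv2.imwrite("pics/k.png",np.hstack(A))
```

```text
a_scene
[[  0   0   0   0   0   0   0   7  12  27  32  30  28  30  29  29]
 [  0   0   0   0   0  10  10  27  34  31  31  30  27  30  30  29]
 [  0   0   0   7  28  34  31  31  30  29  27  31  26  28  28  29]
 [  0   6  29  33  31  29  27  28  28  27  30  29  28  30  28  30]
 [ 25  34  31  30  29  28  20  20  25  25  27  30  30  30  29  25]
 [ 32  31  27  28  26  24  30  68 109  55  23  26  27  19  21  30]
 [ 29  30  28  30  25  35 120 127  77  76  43  11  24  32  20  24]
 [ 28  29  28  29  25  41  86 168 139  72  75  41  19  25  26  22]
 [ 28  30  27  30  23  40  85  71 159 141  79  29  19  27  32  19]
 [ 29  30  28  30  11  65 105  83  73 121 116  51  34  15   0   0]
 [ 29  30  21  22  21  41  90  85  79  85  97  30   0   0   0   0]
 [ 14  28  27  19  22  44  72  94  98 102  89  16   0   0   0   0]
 [ 25  26  31  21  19  23  31  70  97 107  91  16   0   0   2   9]
 [ 31  21  27  36  22   3   0   7  81 113  50   0   0  10  12  12]
 [ 28  33  20   7   0   0   0   0  32  26   0   5  11  10   9  11]
 [ 22   0   0   0   0   0   0   0   0   1   7   9  10   9   9  10]]
a_top
[[ 7  8  8  8  8  9 11 10  9  8  7  7  7  6  7  5]
 [ 8  8  8  9 13 17 21 21 15  9  8  7  6  4  3  2]
 [ 8  7  8 12 23 34 43 41 24 11  6  3  2  0  0  0]
 [ 8  7  9 16 32 51 64 59 39 16  4  0  0  0  0  0]
 [ 7  8  8 13 31 56 74 74 56 27  6  0  0  1  3  5]
 [ 7  7  5  7 22 53 77 84 72 41 13  4  4  6  8  9]
 [ 5  2  1  1 12 43 71 85 79 51 21 10  9  9 10 10]
 [ 0  0  0  0  5 27 54 75 78 52 24 13 10 11 10 11]
 [ 0  0  0  1  6 16 34 56 67 46 23 13 11 10 11 11]
 [ 0  3  6  7  9 14 21 32 39 29 18 14 11 10 10 11]
 [ 6  9 10 10 11 12 15 18 19 16 14 11 11 10 11 11]
 [10 11 11 11 11 11 12 13 13 12 11 11 10 11 10 11]
 [11 11 12 11 12 11 12 12 11 11 11 11 11 11 10 11]
 [11 11 11 11 11 11 11 11 12 11 10 10 11 11 11 11]
 [11 11 11 12 11 11 11 12 11 11 11 11 11 11 11 11]
 [11 11 11 12 11 11 11 12 12 11 11 10 11 10 11 10]]
```

View pics/k.png

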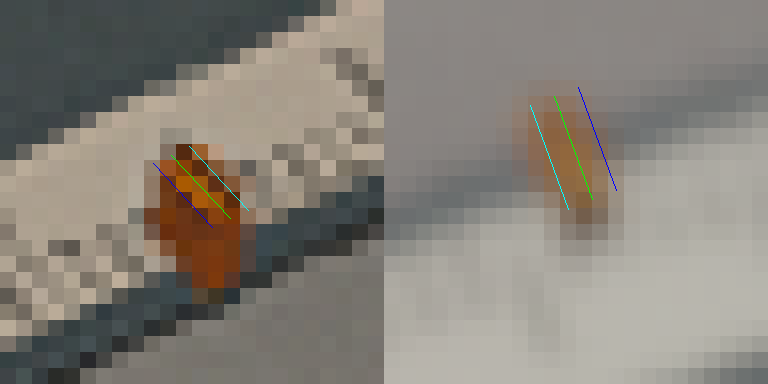

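Run:
```python
from h import *
a=np.radians(21.07); ex=np.array([np.cos(a),np.sin(a)]); ey=np.array([-np.sin(a),np.cos(a)])
g=np.array([525.,8.6])
def W(x,y,z): return [*(g+ex*x+ey*y),z]
A=[]
for fn,b,s,y0_ in [("a_scene",(330,200,354,224),16,30),("j_scene",(354,194,378,218),16,123),("a_top",(284,192,308,216),16,30)]:
    f=np.load(fn+".npz"); x0,y0,x1,y1=b
    im=cv2.resize(f["img"][y0:y1,x0:x1,::-1],None,fx=s,fy=s,interpolation=cv2.INTER_NEAREST)
    P=lambda X:tuple(int(v) for v in ((proj(f,X)+.5-[x0,y0])*s))
    ov=im.copy()
    for y,col in((-5,(255,0,0)),(0,(0,255,0)),(5,(255,255,0))):
        cv2.line(ov,P(W(55,y0_+y,14)),P(W(80,y0_+y,14)),col,1)
    A.append(np.vstack([im[:300],ov[:300]])[:, :260] if 0 else ov)
    d=(f["img"][...,0].astype(int)-f["img"][...,1])[y0:y1,x0:x1]; print(fn); print(d[4:22,4:22])
cv2.imwrite("pics/l.png",cv2.resize(np.hstack(A),None,fx=.69,fy=.69,interpolation=cv2.INTER_AREA))
```

```text
a_scene
[[  0   0   0  -1  -2  -2   1   0   1   1  -3  -7  -7  -7  -5  -8  -8  -8]
 [  0  -3   2   1   0  -1  -2   2  -4  -8  -9 -11  -7  -9  -7  -8 -10  -8]
 [  1  -2  21  64  48   9  -9  -6  -4  -7  -9  -7  -8  -9  -6  -7  -4  -8]
 [  1  -1  19  44 128  82 -10 -13  -4  -5  -4  -9  -7  -7  -8  -9 -10  -6]
 [  1  -4  -8   0  89 118  52 -11  -8  -7  -7  -9  -6  -6  -8  -7  -7  -5]
 [ -4  -2  -6  -9   0 111 108  28 -13 -11  -9  -6  -5  -8 -10  -5  -7  -7]
 [ -3  -4  -2  -6 -17  30 121 107  20 -19 -11  -9  -9  -7  -8  -7  -8  -8]
 [-10  -7 -10  -7  -5 -20  40 124 108  19 -16 -13  -8  -8  -8  -9 -11  -6]
 [ -8  -6  -8  -8 -11 -10  -5  60 136  87   2 -12 -10 -10 -10  -3   0  11]
 [ -7  -6 -10  -9  -7  -8 -11  10  72 132  83  -1 -15  -7   0  11  14  15]
 [ -8  -9  -6  -8  -7  -6 -11 -10   7  72 113  31  -3  10  13  13  12  13]
 [ -6  -8  -7  -9  -9 -10 -10 -10 -16  15  87  44  15  13  13  14  14  13]
 [ -5  -7  -9  -9  -8 -10  -6   1  -2  26  76  33  17  10  12  11   6  11]
 [-10  -9  -8  -8  -7  -1  11  14   9  21  72  34  14  11  12  11   9   3]
 [ -9 -11  -6  -1  12  16  16  11  11  17 
[... 1950 characters left out ...]
 1  1  0 -1 -1]
 [ 2  1  2  2  7 15 15  7  2  1  1  0  1  1  1  0  0 -1]
 [ 2  1  2  2  6 15 20 13  5  2  0  0  0  0  0  1 -1  0]
 [ 1  1  1  2  6 16 28 22 10  3  1  0  0  0  0  0  0 -1]
 [ 1  1  1  1  4 14 30 32 16  5  1  0  0  1  0  0  0 -1]
 [ 1  2  0  1  2  9 26 36 22  7  1  0  0  0  0  0 -1 -1]
 [ 1  0  1  0  1  6 21 38 29 12  2  0  0  0  0 -1 -1 -2]
 [ 2  1  1  0  1  4 15 35 36 19  6  1  1  0 -1 -2 -3 -3]
 [ 1  1  1  1  1  2  9 27 38 26  8  1  0  0 -1 -2 -3 -4]
 [ 1  1  1  0  1  1  5 19 34 28 11  1  1  0  0 -2 -4 -3]
 [ 1  1  1  1  0  1  2 11 19 16  7  0  0 -1 -1 -2 -4 -4]
 [ 0  0  0 -1  0  0  1  2  5  4  1 -1 -2 -1 -1 -1 -2 -2]
 [-1 -2 -2 -1  0  1  0  0  0  0 -1 -1 -1 -1  0  0 -1 -2]]
```

View pics/l.png

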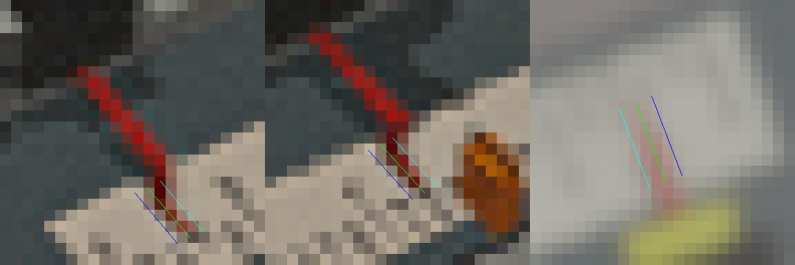

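Run:
```python
from h import *
a=np.radians(21.07); ex=np.array([np.cos(a),np.sin(a)]); ey=np.array([-np.sin(a),np.cos(a)])
g=np.array([525.,8.6])
def loc(f,u,v,z):
    d=ray(f,u,v,z)[:2]-g; return np.round([d@ex,d@ey],1)
S=np.load("a_scene.npz");T=np.load("a_top.npz")
print("tag line scene",[loc(S,366+c,201+r_,38) for c,r_ in((7,5),(8.5,6),(9.5,7),(10,8))])
print("tag left half",[loc(S,366+c,201+r_,38) for c,r_ in((6.5,6),(7.4,7),(8.5,8),(9.5,9))])
print("tag right half",[loc(S,366+c,201+r_,38) for c,r_ in((8.2,5),(10,6))])
print("ptr a",[loc(S,334+c,204+r_,14) for c,r_ in((10.46,14),(11.3,15),(12.36,16))])
print("ptr j",[loc(S,358+c,198+r_,14) for c,r_ in((7.65,10),(8.5,11),(9.25,12))])
print("ptr top",[loc(T,288+c,196+r_,14) for c,r_ in((5.1,4),(5.3,5),(5.5,6),(5.9,7),(6.2,8))])
im=(T["img"][...,0].astype(float)-T["img"][...,2])[198:222,248:272]
for r_ in range(5,14):
    w=(im[r_]-14).clip(0); c=(w*np.arange(24)).sum()/w.sum(); print(r_,c.round(2),loc(T,248+c,198+r_,38),w.max())
```

```text
tag line scene [array([ 85.6, 138.1]), array([ 92.3, 139.8]), array([ 98., 140.]), array([102.7, 138.7])]
tag left half [array([ 88.6, 133.7]), array([ 94.1, 133.6]), array([100. , 134.1]), array([105.6, 134.3])]
tag right half [array([ 87.8, 141.8]), array([ 95. , 144.5])]
ptr a [array([64. , 30.9]), array([69.4, 30.9]), array([75.2, 31.6])]
ptr j [array([ 63.8, 124.2]), array([ 69.4, 124. ]), array([ 74.8, 123.5])]
ptr top [array([82.4, 29. ]), array([79.1, 29.6]), array([75.8, 30.1]), array([72.3, 30.1]), array([68.9, 30.3])]
5 10.33 [108.5 133.9] 7.0
6 10.09 [105.8 135.7] 29.0
7 10.12 [102.7 136.7] 50.0
8 10.46 [ 99.3 136.8] 60.0
9 10.8 [ 96.  136.9] 70.0
10 11.17 [ 92.6 136.9] 71.0
11 11.46 [ 89.2 137.1] 64.0
12 11.76 [ 85.9 137.3] 53.0
13 11.87 [ 82.8 138.1] 25.0
```

>>> carry_out([
  [[0.01, 0, 0, 0, 0, 0], [0.02, 0, 0, 0, 0, 0], [0.03, 0, 0, 0, 0, 0], [0.037, 0, 0, 0, 0, 0], [0.037, 0, 0, 0, 0, 0]],
])

```text
clock: 12.2
eef_pos: [476.1, 138.4, 104.2]
tcp_rot: [-3.141, -0.0, 1.937]
contact_force: [-4.9, 0.2, 3.8]
opening: 0.358
```

```bash
python3 look.py m
python3 - <<'E'
from h import *
from rig import sense
s=sense(); a=np.radians(21.07); ey=np.array([-np.sin(a),np.cos(a)])
print("drawn",(s["eef_pos"][:2]-[514.7,38.18])@ey)
f=np.load("m_scene.npz"); g=np.array([525.,8.6]);ex=np.array([np.cos(a),np.sin(a)])
W=lambda x,y,z:[*(g+ex*x+ey*y),z]
x0,y0,x1,y1=354,190,384,218; k=22
im=cv2.resize(f["img"][y0:y1,x0:x1,::-1],None,fx=k,fy=k,interpolation=0)
P=lambda X:tuple(int(v) for v in ((proj(f,X)+.5-[x0,y0])*k))
cv2.line(im,P(W(55,139,14)),P(W(70,139,14)),(0,255,0),1)
cv2.line(im,P(W(85,139,38)),P(W(107,139,38)),(255,255,0),1)
cv2.imwrite("pics/m2.png",im)
d=(f["img"][...,0].astype(int)-f["img"][...,1]); print(d[196:216,358:382])
E
```

```text
12.2 [476.13510676 138.369344   104.15762229] [-3.14052065e+00 -3.05016076e-04  1.93741012e+00] [-4.91421886  0.18500856  3.78334545] [ 0.23845125 -0.03107479 -0.02925267] 0.35767504174085807
scene boom_grip [([471.1, 139.5, 99.1], 0.69)]
scene lock_face [([545.9, 166.2, 16.9], 0.38)]
scene pointer [([547.3, 165.0, 13.7], 0.64)]
scene tag_mark [([569.9, 171.5, 41.3], 0.4)]
top boom_grip [([594.6, -458.9, -3.4], 0.17)]
top lock_face []
top pointer []
top tag_mark [([524.8, 8.9, -1.7], 0.61)]
drawn 107.30704589909291
[[  2  -2  -3  28 127  96  11 -12 -10  -6  -6  -2  -5  -8  -8  -5  -7 -10
   -7  -9  -6  -7  -8  -7]
 [  1   0  -5  -6  69 136  99   9 -12  -6  -2  -3  -5  -7  -9  -9  -7  -7
   -8  -6  -9 -10  -5  -8]
 [ -2  -6  -9  -8  -8  62 134  97   7 -10  -6  -4  -1  -5  -5  -7  -7  -7
   -4 -12 -11  -6   1  12]
 [ -4  -5  -6  -7  -9  -7  62 135  90   8 -12  -6  -8  -3  -9  -8  -7  -9
   -9  -5   2  13  17  14]
 [ -6  -8  -9  -8 -11 -15  -3  72 135  90   7  -9  -5  -2  -4  -8  -8  -7
    1  12  14  12  15  12]
 [ -9  -8  -8  -8  -7  -8 -14   3  73 133  89   4 -10  -4   0   1   4  11

[... 741 characters left out ...]
15  13  12  12  12  12  14  13  10  12   6  13  52  56  46  79  72
   48  14   7  10  13   6]
 [ 13  13  15  10  10  13  12  12  12  13  14  10   2  38  58  54  46  72
   72  26  17   4  -5  -9]
 [ 15  14  12   7   9  13  12  13  13  11   9   8   8  27  60  56  51  55
   62  21 -12 -11 -11  -8]
 [ 10  13  15  13  12  10  11   8   5  11  11   8   8  22  44  56  57  62
   54  11 -15 -11  -7  -4]
 [ 11  12  12  12  13  11  11  12   9  10  11  10   7   9  13  44  62  63
   56  11 -11  -2   0   6]
 [ 13  12  13   8   9  14   8  13  15   9  12  13   9  -1 -12   3  51  71
   33  -4  -3   3   5   5]
 [  8   7  12  12   6  10  12   9  13  14   7   0  -5  -9  -9 -13  12  11
   -8   2   2   4   5   7]]
```

View pics/m2.png

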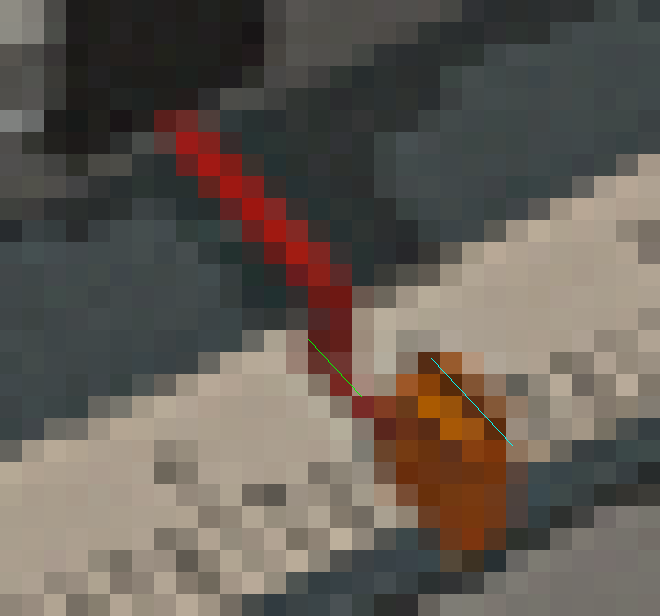

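>>> carry_out([
  [[0.002, 0, 0, 0, 0, 0], [0.002, 0, 0, 0, 0, 0], [0.002, 0, 0, 0, 0, 0], [0.002, 0, 0, 0, 0, 0]],
])

```text
clock: 13.03
eef_pos: [476.0, 138.8, 104.2]
tcp_rot: [-3.141, -0.0, 1.937]
contact_force: [-5.1, -2.4, 4.0]
opening: 0.363
```

```bash
python3 look.py n
python3 - <<'E'
from h import *
from rig import sense,nets,optics
s=sense(); a=np.radians(21.07); ey=np.array([-np.sin(a),np.cos(a)])
print("drawn",(s["eef_pos"][:2]-[514.7,38.18])@ey)
for n in ("stop_top","stud_mid"): print(n,nets.tip_of(n,"scene")[:1])
f=np.load("n_scene.npz")
cv2.imwrite("pics/n2.png",cv2.resize(f["img"][150:260,240:410,::-1],None,fx=4,fy=4,interpolation=2))
E
```

```text
13.0333 [475.98133105 138.78281332 104.16679721] [-3.14051424e+00 -1.85520201e-04  1.93726920e+00] [-5.08544214 -2.39343529  4.03739486] [-0.01363859 -0.15097189  0.00528749] 0.3629131527954161
scene boom_grip [([469.7, 141.2, 98.3], 0.62)]
scene lock_face [([393.9, -66.5, 0.6], 0.43)]
scene pointer [([546.4, 167.9, 14.2], 0.76)]
scene tag_mark [([569.7, 175.0, 41.2], 0.59)]
top boom_grip []
top lock_face []
top pointer []
top tag_mark []
drawn 107.80804809241927
stop_top [{'point': [553.1, -211.6, 54.7], 'confidence': 0.47}]
stud_mid [{'point': [511.4, -109.3, 11.8], 'confidence': 0.46}]
```

View pics/n2.png

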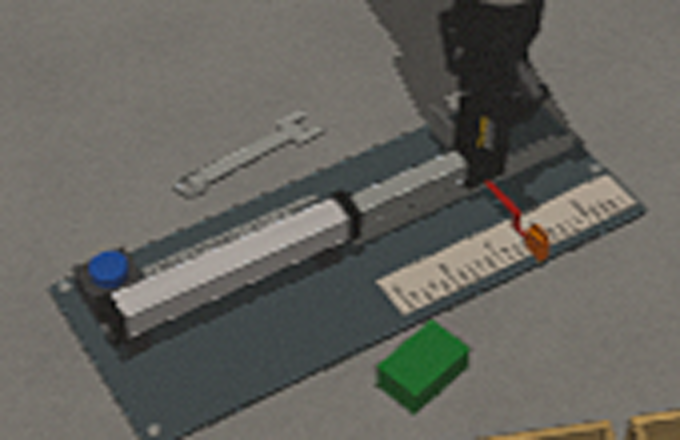

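```bash
python3 -c "
from rig import r,sense
print(sense()['clock']);print(r.sign_off())"
```

```text
13.6333
the job is handed in; nothing more can be done
None
```

I did the job in the order you asked and handed it in at about 13.6 s of robot time.

- **End stop:** I pressed the blue cap until it stopped hard, with the fingertips at about 52 mm and 30 N on it. The networks later put its top at about 50 and 55 mm, against 52 mm fully home.
- **Lock button:** I gripped the handle with 30 N. The jaws closed to about 31 mm (nominal 32 mm with the button fully in), and the arm slid freely.
- **Arm position:** the tool drew the arm out 107.8 mm and is still holding the handle there with the button squeezed.
- **Alignment:** my pixel measurements of the pointer and the tag line call for about 108 mm of travel. The networks disagree a little: they averaged about 105.5 mm overall, and the last reading put the pointer about 1.8 mm past the line. I trusted the pixel measurements, so the pointer could be 1–2 mm off.
- **Surroundings:** the stud was found in its lane, and in the last scene picture the wrench and green box looked unmoved. I did not check the tub, jar, bucket or carton again after the start, but no move went low near them.

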